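# Cap a vial in the guarded capping press

### The arm

A 6-joint arm with a two-finger parallel gripper is mounted at the origin on a cart in front of the work surface, level with it; the furniture and walls round the work are solid. World frame = base frame: x ahead of the robot, y to its left, z up, the work surface at z = 0. Lengths are in m, angles in degrees, forces in N, time in s.
With the tool pointing down it reaches from about 0.35 to 0.775 m from the base axis. Payload 5.5 kg.
Tool frame: the origin (TCP) lies on the front face of the gripper's body, between the roots of the fingers; the fingertips stand 73 mm ahead of it and the grasp point (between the pads) lies arm.tcp_to_grasp ahead of it (arm.tcp_to_grasp is the distance from the TCP to the grasp point, in m); z points along the fingers, y is the line along which they close (so a half turn about z gives the same grasp; the last joint's range is limited). The gripper opens to 85 mm and grips with 20 to 120 N. Pads are 22 mm wide; open, the fingers measure 114 mm over their backs; the gripper's body (76 mm by 85 mm) begins 54 mm behind the grasp point. The pads swing forward as they close: fully open they stand 13 mm farther back than shut.
Start: joints at [63.392, 17.945, 2.641, 74.691, 0, 82.002], TCP at [0.184, 0.545, 0.304] pointing down, gripper open.
Joint ranges: [-158.12, 158.12], [-49.38, 96.58], [-58.88, 72.47], [-126.05, 133.96], [-84.25, 85.87], [-180, 180]. Speed limits (degrees/s): [147.25, 147.25, 180, 180, 180, 180].

### API

Orientations are given as a 3x3 rotation matrix whose columns are the frame's x, y, z axes.
In Python, from rig import sense, camera, ticket, arm gives the robot as it stands. The module is installed in compiled form; this text tells all that it offers.
- The arm moves only by the tool step_arm, never from a script. Its argument "series" is text: rows parted by semicolons, each of 5 numbers parted by spaces: the opening, from -1 (shut) to 1 (fully open), so that 0 is half open, then the shift along the tool's x, y, z in cm, then the turn about the tool's z in degrees. A call has 1 to 8 rows; each row is the pose to reach, as a shift and turn from the pose commanded when the call began, along the tool's axes at that moment; what a row does not reach only later rows make up. A row lasts 1/10 s, in which the tool goes at most 50 mm and 8.59 degrees, less where a joint would pass 70% of its speed; a pose out of reach is approached as far as the arm can. A call with a gripper value outside its range is refused whole. The fingers move at their own pace and stop on an object; the grip force is fixed at half the most. Time passes only in rows, so rows that repeat a pose let the fingers close. It gives the time, the measured TCP pose, the force, the opening and the grip force at its end, in the units of the state.
- sense(): the state, without advancing time (a new reading comes with each control period).
- camera(name): name is "side" or "top"; returns a dict with "color" (420x560x3 uint8, red, green, blue), "fx", "fy", "cx", "cy" (pixels), "R" (3x3) and "t" (3): a world point X has camera coordinates R X + t. Camera axes: x right, y down, z forward; pixel columns grow to the right and rows downward; lengths in m; the calibration is good to about 2 mm. A picture is of the moment at which its call begins. There is no depth.
- ticket.job_done(): hands the job in; it is judged then, once.
The state is a dict: "clock": time; "joint_pos": joint angles; "joint_vel": joint speeds; "effort": joint torques, N m; "position": TCP position; "orientation": TCP orientation; "force": force on the tool from outside, world axes, zero at the start; "moment": the same for the moment, N m; "width": finger opening in m; "grasp_force": force on a finger pad.
Only numpy, scipy, OpenCV 4.12 (cv2) and the standard library are available. Lean on these libraries where they do the work, as an engineer would, in place of code of your own. Each camera call takes 0.05 s, during which the arm holds its last target. There are 200 camera calls.

### The job

Cap the vial in the small guarded press: push the carriage that carries it, by its green front block, until it is fully home under the plunger. Then reach down through the window of the yellow guard, press the red lever pad right down to its stop, keep it down for a good second, and let it spring up again. Touch neither the yellow guard nor the vial, which stays upright in its nest, and leave the tub, the timer and the bottle beside the press standing where they are.

Things in the scene. Friction and masses are not known exactly. Their poses are not given: they have to be found in the camera images.
- press: capping press, fixed to the worktop: grey base plate 200 x 150 mm (from 70 mm in front of the origin to 130 mm behind it), blue rear column with the lever hinge, top of hinge 155 mm high. Origin on the worktop straight below the middle of the window and the plunger. Its x axis points to the rear column (the way the carriage is pushed), y to the left, z up; it stands at a varying place and turn about z.
- guard: yellow guard frame on four legs with clear side panes, fixed on the press; same origin and axes as the press. Outside 120 mm along x, 144 mm along y, top at z = 165 mm, top frame 6 mm thick; the front (-x) is open below the top frame for the carriage. Must not be touched.
- window (a point): middle of the guard's window, at the level of the top of the yellow frame (165 mm above the worktop). The window is open, 92 mm along the press's x and 112 mm along its y. Axes as the press.
- lever_pad (a point): middle of the top of the red ribbed lever pad (46 mm along x, 50 mm along y) under the window. With the lever up it lies 17 mm below the top of the frame (148 mm above the worktop), at the stop about 40 mm below it (126 mm above the worktop).
- lever_arm (a joint): angle of the sprung lever about a level hinge 108 mm behind the pad: 0 = up at rest, 0.21 = down at its stop. It springs up by itself; the pad needs about 3 N to start and 6 to 7 N at the stop.
- tray (a joint): slide of the carriage along the press's +x: 0 = fully out, where it starts, 0.06 = fully home at its stop (m). It stays where it is left; about 2 N moves it.
- push_face (a point): middle of the front (-x) face of the carriage's green front block, to be pushed along the press's +x; the face is 100 mm wide and runs from 14 to 64 mm above the worktop, the point 39 mm above it. When home the face stands 128 mm in front of the window's middle, 68 mm in front of the guard. Axes as the press.
- nest (a point): middle of the floor of the square vial nest on the aluminium carriage, 18 mm above the worktop, 33 mm wide inside, walls 9 mm high; 128 mm behind the push face.
- vial: clear vial with grey cap and pale contents, 28 mm across, 59 mm high, loose and upright in the nest; origin at the middle of its underside. Must not be touched.
- tub_white: white tub with blue lid, 64 mm across, 66 mm high, loose beside the press; origin at the middle of its underside. Leave alone.
- lab_timer: small pale bench timer, 32 x 66 mm, 54 mm high, loose; origin at the middle of its underside. Leave alone.
- bottle_amber: amber bottle with white cap, 48 mm across, 100 mm high, loose; origin at the middle of its underside. Leave alone.
There are look-alikes about, which are no part of the job. What is shaped like the vial but brown or pink is not meant.

How it is judged (in metres and radians):
On the way, in this order (a step that is already met when the one before it is completed fails the run):
1. the carriage is fully home with the lever still up (value of joint tray above 0.056 m and value of joint lever_arm below 0.05 rad), for 0.2 s.
2. the fingers keep the lever down at its stop for 0.8 s, the carriage home (value of joint lever_arm above 0.19 rad and value of joint tray above 0.056 m and contact force between the fingers and lever_arm above 1 N), for 0.8 s.
At the end, for the whole second after the job is handed in: the carriage is within 4 mm of its home stop, the lever has sprung up (below 0.03 rad), and the vial stands upright and at rest in its nest (within 6 mm of its middle, tilt below 0.15 rad) (value of joint tray above 0.056 m and value of joint lever_arm below 0.03 rad and horizontal distance between vial and nest below 0.006 m and angle between vial's own z axis and vertical below 0.15 rad and linear speed of vial below 0.02 m/s); the robot touches nothing.
It fails at once if the robot touches the yellow guard (contact force between any of the fingers, the arm and guard above 0.5 N).
It fails at once if the robot touches the vial (contact force between any of the fingers, the arm and vial above 0.3 N).
It fails at once if the vial is lifted out of its nest or tipped (z of vial in the frame of nest above 0.012 m or angle between vial's own z axis and vertical above 0.4 rad).
It fails at once if the lever is pressed before the carriage is home (value of joint lever_arm above 0.08 rad and value of joint tray below 0.054 m).
It fails at once if the tub, the timer or the bottle is moved by more than 20 mm (distance of any of tub_white, lab_timer, bottle_amber from where it was at the start of the episode above 0.02 m).
It also fails if it takes over 48 s, if anything falls off the work surface, if the arm or the gripper's body presses on something with over 40 N, if the wrist force passes 120 N, or if a joint passes its speed limit or range.

## Working session

There is one attempt and no reset: what is moved stays moved. The work goes in short steps, Python scripts to look and compute and a tool call to move; the robot and the scene stay as the last step left them, time stands still between calls to the robot, and variables do not carry over. Pictures are saved under pics/ and viewed, at most 10 in all, crops included, and the job is handed in when it is done.

Besides the shell and the picture viewer there is one more tool, called by a JSON object that holds its "fn" and its "kwargs", one argument or row to a line. step_arm: Moves the arm, as the interface text tells. Its arguments: {"type":"object","properties":{"series":{"type":"string"}},"required":["series"]}

```bash
mkdir -p pics; python3 - <<'E'
from rig import sense,camera,arm
import cv2,numpy as np
np.set_printoptions(precision=4,suppress=True)
s=sense();print(s['clock'],s['position'],s['orientation'],s['width'],arm.tcp_to_grasp)
for n in('side','top'):
    c=camera(n);cv2.imwrite(f'pics/{n}0.png',cv2.resize(c['color'][:,:,::-1],(784,588),interpolation=cv2.INTER_CUBIC))
    print(n,c['fx'],c['fy'],c['cx'],c['cy'],c['R'],c['t'])
E
```

```text
0.0 [0.1834 0.5446 0.303 ] [[-0.9477  0.3191 -0.0008]
 [ 0.3191  0.9477 -0.0017]
 [ 0.0002 -0.0018 -1.    ]] 0.08545862649591668 0.0539
side 463.06195707437735 463.06195707437735 279.5650394452169 207.62490943453767 [[ 0.9819 -0.1891  0.0101]
 [-0.0904 -0.5149 -0.8525]
 [ 0.1664  0.8362 -0.5227]] [-0.5753  0.2273  0.7422]
top 492.4155542791947 492.4155542791947 281.0131294596433 198.4609575631843 [[ 0.0188 -0.9998 -0.0009]
 [-0.978  -0.0182 -0.2077]
 [ 0.2076  0.0048 -0.9782]] [0.1628 0.6351 1.0063]
```

View pics/side0.png

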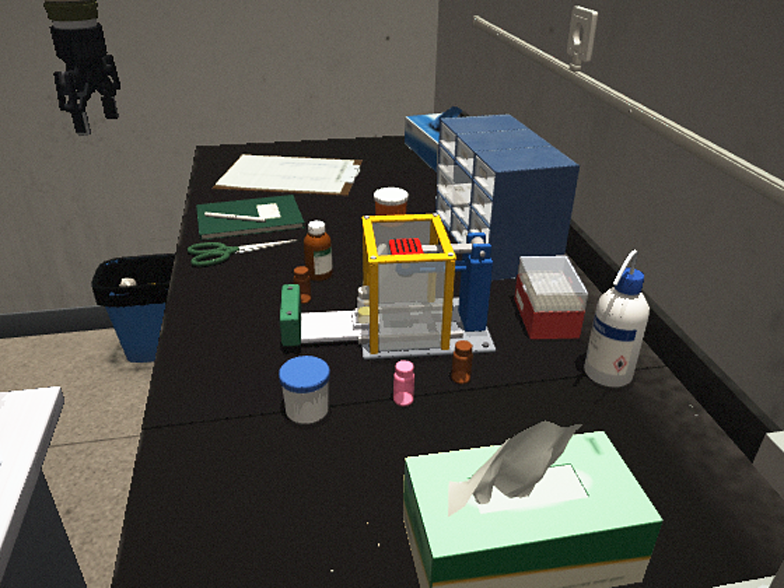

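View pics/top0.png

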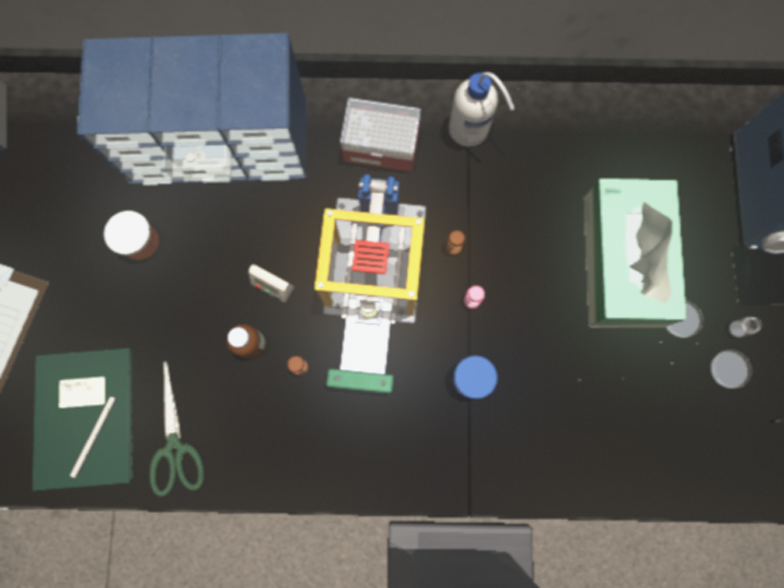

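The side and top views show the press near the middle. In the top view the guard corners are about (329,211), (424,217), (419,298) and (318,290), and the green block is at (360,381). The tub is at (475,378), the bottle at (242,341) and the timer at (270,283).

```bash
python3 - <<'E'
from rig import camera
import cv2
c=camera('top')['color'][:,:,::-1]
cv2.imwrite('pics/crop1.png',cv2.resize(c[115:290,210:360],None,fx=3.4*1.0,fy=3.4,interpolation=cv2.INTER_CUBIC))
E
```

```text
(no output)
```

View pics/crop1.png

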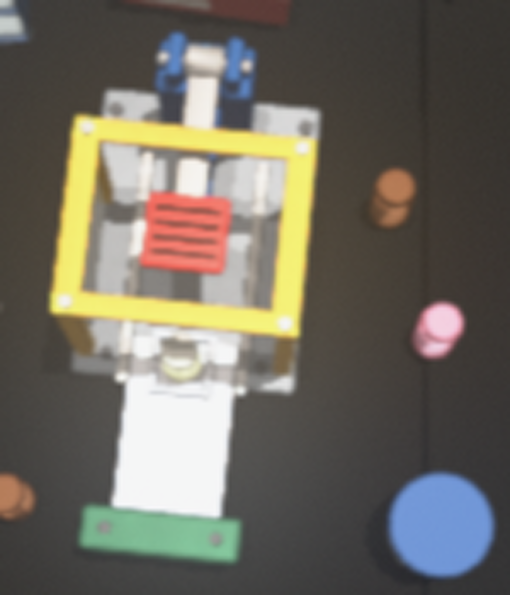

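```bash
cat > h.py <<'E'
import numpy as np
from rig import camera,sense
def ray(c,u,v,z):
    R,t=np.array(c['R']),np.array(c['t']);o=-R.T@t
    d=R.T@np.array([(u-c['cx'])/c['fx'],(v-c['cy'])/c['fy'],1]);return o+d*(z-o[2])/d[2]
def proj(c,X):
    p=np.array(c['R'])@X+c['t'];return c['fx']*p[0]/p[2]+c['cx'],c['fy']*p[1]/p[2]+c['cy']
E
python3 - <<'E'
from h import *
from scipy.optimize import least_squares
np.set_printoptions(precision=4,suppress=True)
c=camera('top')
cr=lambda u,v,z:ray(c,u/3.4+210-.35,v/3.4+115-.35,z)
W=np.array([cr(*p,.165) for p in[(74,114),(319,139),(297,336),(50,311)]])[:,:2]
M=np.array([(60,72),(60,-72),(-60,-72),(-60,72)])/1e3
Rm=lambda a:np.array([[np.cos(a),-np.sin(a)],[np.sin(a),np.cos(a)]])
f=lambda q:(M@Rm(q[2]).T+q[:2]-W).ravel()
r=least_squares(f,[.5,0,0]);q=r.x;print(q,np.degrees(q[2]),r.fun)
np.save('q.npy',q)
pad=np.mean([cr(*p,.148) for p in[(146,193),(231,198),(222,272),(142,264)]],0);print('pad',pad, (pad[:2]-q[:2])@Rm(q[2]))
for p in[(79,547),(238,562),(85,507),(241,519)]:
    print('block in press',(cr(*p,.064)[:2]-q[:2])@Rm(q[2]))
for n,u,v,z in[('tub',442,525,.066),('brown',397,185,.05),('pink',442,322,.055),('brown2',12,495,.05)]:
    w=cr(u,v,z);print(n,w,(w[:2]-q[:2])@Rm(q[2]))
for n,u,v,z in[('bottle',238,337,.1),('timer',270,275,.054)]:
    w=ray(c,u/1.4,v/1.4,z);print(n,w,(w[:2]-q[:2])@Rm(q[2]))
R=np.array(sense()['orientation']);a=q[2]
print('face start',q[:2]+Rm(a)@[-.188,0],'tool rel',R.T)
E
```

```text
[ 0.6471  0.2087 -0.0862] -4.937684012586327 [ 0.0001 -0.0011  0.0004  0.0011 -0.0004 -0.0002 -0.0001  0.0001]
pad [0.6465 0.2091 0.148 ] [-0.0006  0.0003]
block in press [-0.1879  0.0487]
block in press [-0.1867 -0.0507]
block in press [-0.163  0.048]
block in press [-0.1602 -0.0497]
tub [0.4817 0.0478 0.066 ] [-0.1509 -0.1746]
brown [0.7047 0.0743 0.05  ] [ 0.069 -0.129]
pink [0.6124 0.0457 0.055 ] [-0.0205 -0.1653]
brown2 [0.4965 0.3185 0.05  ] [-0.1594  0.0964]
bottle [0.531  0.4029 0.1   ] [-0.1323  0.1835]
timer [0.6356 0.3694 0.054 ] [-0.0253  0.1592]
face start [0.4598 0.2248] tool rel [[-0.9477  0.3191  0.0002]
 [ 0.3191  0.9477 -0.0012]
 [-0.0005 -0.001  -1.    ]]
```

The guard fit leaves about 1 mm residual, with the press at (0.647, 0.209) and a yaw of −4.94°. I'll shut the fingers and go in front of the block, staying high.

{"fn": "step_arm", "kwargs": {
  "series": "-1 -4 -2.8 0 -3; -1 -8 -5.6 0 -6; -1 -12 -8.5 0 -9; -1 -16 -11.3 0 -12; -1 -20 -14.1 0 -13.7; -1 -24 -17 0 -13.7; -1 -28 -19.8 0 -13.7; -1 -31.9 -22.6 0 -13.7"
}}

```text
clock: 1.0
position: [0.4145, 0.2272, 0.304]
orientation: [[-0.996, 0.086, 0.0], [0.086, 0.996, 0.0], [-0.0, 0.0, -1.0]]
force: [1.3, 0.3, 0.0]
width: 0.0001
grasp_force: 0.0
```

{"fn": "step_arm", "kwargs": {
  "series": "-1 0 0 0 0; -1 0 0 0 0; -1 0 0 0 0"
}}

```text
clock: 1.3
position: [0.4131, 0.2295, 0.3038]
orientation: [[-0.996, 0.085, -0.001], [0.085, 0.996, 0.0], [0.001, 0.0, -1.0]]
force: [0.1, 0.4, -0.3]
width: 0.0004
grasp_force: 0.0
```

```bash
cat >> h.py <<'E'
def rel():
    np.set_printoptions(precision=4,suppress=True)
    q=np.load('q.npy');a=q[2];s=sense();P=np.array([[np.cos(a),-np.sin(a),0],[np.sin(a),np.cos(a),0],[0,0,1]])
    print('t',s['clock'],'press frame',P.T@(np.array(s['position'])-[q[0],q[1],0]),'F',P.T@s['force'],'w',s['width']);print(P.T@s['orientation'])
E
python3 -c "from h import *;rel()"
```

```text
t 1.3 press frame [-0.2349  0.0006  0.3038] F [ 0.027   0.4236 -0.3071] w 0.0003720359474572135
[[-1.     -0.0011 -0.0007]
 [-0.0011  1.      0.0002]
 [ 0.0007  0.0002 -1.    ]]
```

{"fn": "step_arm", "kwargs": {
  "series": "-1 0 0 4 0; -1 0 0 8 0; -1 0 0 12 0; -1 0 0 15 0; -1 0 0 18 0; -1 0 0 20 0; -1 0 0 20 0; -1 0 0 20 0"
}}

```text
clock: 2.1
position: [0.4129, 0.2301, 0.1041]
orientation: [[-0.997, 0.083, -0.001], [0.083, 0.997, -0.0], [0.001, -0.0, -1.0]]
force: [0.1, 0.3, -0.6]
width: -0.0001
grasp_force: 0.0
```

```bash
python3 - <<'E'
from h import *;import cv2
rel();c=camera('side')['color'][:,:,::-1]
cv2.imwrite('pics/s2.png',cv2.resize(c[140:300,170:370],None,fx=3.5,fy=3.5,interpolation=cv2.INTER_CUBIC))
E
```

```text
t 2.1 press frame [-0.2351  0.0012  0.1041] F [ 0.0363  0.3216 -0.6243] w -6.212240770789574e-05
[[-1.     -0.0031 -0.0008]
 [-0.0031  1.     -0.0002]
 [ 0.0008 -0.0002 -1.    ]]
```

View pics/s2.png

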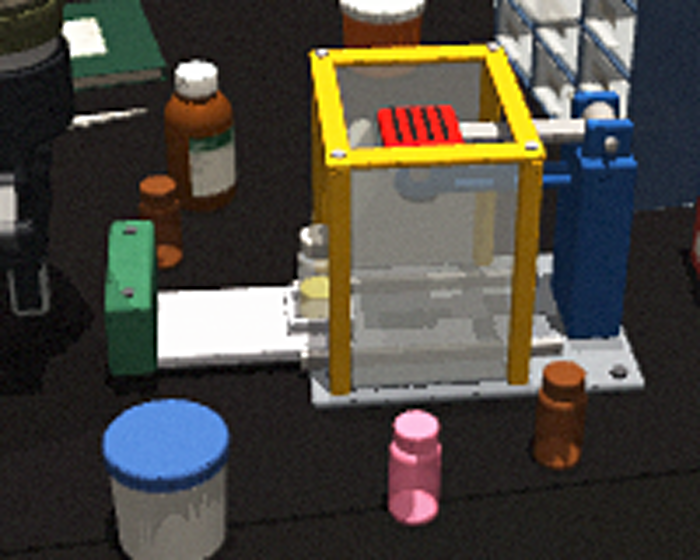

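The finger is at (30,310), in front of the green block at (130,300) and at a good height. The vial is upright at (315,260). Next is a slow push.

{"fn": "step_arm", "kwargs": {
  "series": "-1 -1 0 0 0; -1 -2 0 0 0; -1 -2.7 0 0 0; -1 -3.1 0 0 0; -1 -3.4 0 0 0; -1 -3.7 0 0 0; -1 -4 0 0 0; -1 -4.3 0 0 0"
}}

```text
clock: 2.95
position: [0.4561, 0.2252, 0.1037]
orientation: [[-0.996, 0.085, -0.001], [0.085, 0.996, -0.0], [0.001, -0.0, -1.0]]
force: [-1.9, -0.0, 1.8]
width: -0.0003
grasp_force: 1.1
```

{"fn": "step_arm", "kwargs": {
  "series": "-1 -.4 0 0 0; -1 -.8 0 0 0; -1 -1.2 0 0 0; -1 -1.6 0 0 0; -1 -2 0 0 0; -1 -2.4 0 0 0; -1 -2.8 0 0 0; -1 -3.2 0 0 0"
}}

```text
clock: 3.75
position: [0.4886, 0.2225, 0.1037]
orientation: [[-0.996, 0.086, -0.0], [0.086, 0.996, -0.0], [0.0, -0.0, -1.0]]
force: [-1.8, -1.0, -1.6]
width: -0.0001
grasp_force: 1.1
```

```bash
python3 -c "from h import *;rel()"
```

```text
t 3.75 press frame [-0.159   0.0001  0.1037] F [-1.7049 -1.1452 -1.5793] w -0.00011261998386757297
[[-1.     -0.0005 -0.0004]
 [-0.0005  1.     -0.0001]
 [ 0.0004 -0.0001 -1.    ]]
```

Contact is established, with about 2 cm still to go.

{"fn": "step_arm", "kwargs": {
  "series": "-1 -.4 0 0 0; -1 -.7 0 0 0; -1 -1 0 0 0; -1 -1.2 0 0 0; -1 -1.4 0 0 0; -1 -1.6 0 0 0; -1 -1.7 0 0 0; -1 -1.8 0 0 0"
}}

```text
clock: 4.55
position: [0.5065, 0.2211, 0.104]
orientation: [[-0.996, 0.086, 0.0], [0.086, 0.996, 0.0], [-0.0, 0.0, -1.0]]
force: [-2.2, -0.2, -1.7]
width: 0.0001
grasp_force: 1.0
```

{"fn": "step_arm", "kwargs": {
  "series": "-1 -.1 0 0 0; -1 -.2 0 0 0; -1 -.3 0 0 0; -1 -.4 0 0 0; -1 -.4 0 0 0"
}}

```text
clock: 5.05
position: [0.5086, 0.2209, 0.1039]
orientation: [[-0.996, 0.085, -0.003], [0.085, 0.996, 0.0], [0.003, 0.0, -1.0]]
force: [-8.5, 0.8, 3.2]
width: -0.0
grasp_force: 3.9
```

```bash
python3 -c "from h import *;rel()"
```

```text
t 5.05 press frame [-0.1389  0.0002  0.1039] F [-8.5832  0.0891  3.2459] w -4.5192326779644756e-05
[[-1.     -0.0011 -0.0034]
 [-0.0011  1.      0.0002]
 [ 0.0034  0.0002 -1.    ]]
```

The force rose to 8.5 N at the expected −0.139, so the carriage is against its stop. I'll back off and go up.

{"fn": "step_arm", "kwargs": {
  "series": "-1 0 0 0 0; -1 0 0 0 0; -1 1 0 0 0; -1 3 0 0 0; -1 5 0 0 0; -1 5 0 -4 0; -1 5 0 -8 0; -1 5 0 -12 0"
}}

```text
clock: 5.85
position: [0.4607, 0.2251, 0.2257]
orientation: [[-0.996, 0.085, 0.002], [0.085, 0.996, 0.0], [-0.002, 0.001, -1.0]]
force: [1.7, 0.5, 0.0]
width: 0.0001
grasp_force: 0.0
```

{"fn": "step_arm", "kwargs": {
  "series": "-1 0 0 -4 0; -1 0 0 -8 0; -1 0 0 -8 0; -1 0 0 -8 0"
}}

```text
clock: 6.25
position: [0.4615, 0.2252, 0.3055]
orientation: [[-0.996, 0.086, 0.005], [0.086, 0.996, 0.001], [-0.005, 0.002, -1.0]]
force: [-0.7, 0.3, 0.2]
width: -0.0002
grasp_force: 0.0
```

```bash
python3 - <<'E'
from h import *;import cv2
rel();c=camera('side')['color'][:,:,::-1]
cv2.imwrite('pics/s3.png',cv2.resize(c[140:300,170:370],None,fx=3.5,fy=3.5,interpolation=cv2.INTER_CUBIC))
E
```

```text
t 6.25 press frame [-0.1863  0.0005  0.3055] F [-0.7189  0.1982  0.155 ] w -0.0001682144312855956
[[-1.     -0.0004  0.0048]
 [-0.0004  1.      0.0017]
 [-0.0048  0.0017 -1.    ]]
```

View pics/s3.png

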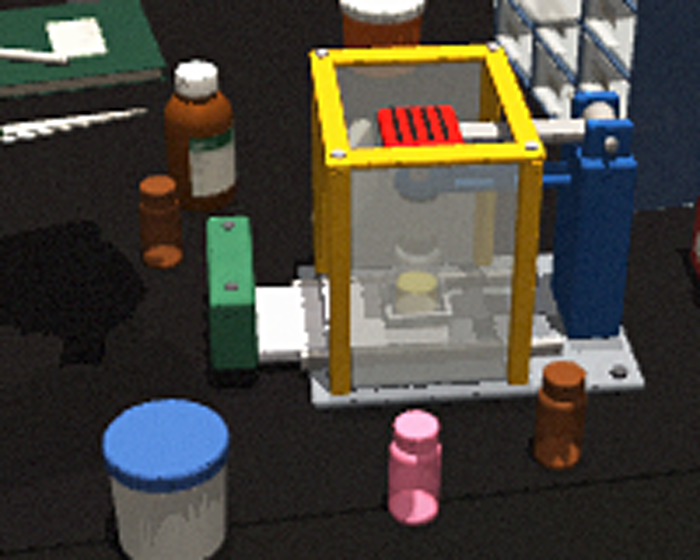

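The block is at (230,290), home, and the vial stands upright at (417,280) under the plunger with the lever up. I'll move over the window.

{"fn": "step_arm", "kwargs": {
  "series": "-1 -4 0 0 0; -1 -8 0 0 0; -1 -12 0 0 0; -1 -15 0 0 0; -1 -17.5 0 0 0; -1 -18.7 0 0 0; -1 -18.7 0 0 0; -1 -18.7 0 0 0"
}}

```text
clock: 7.1
position: [0.6462, 0.2088, 0.3019]
orientation: [[-0.996, 0.086, -0.003], [0.086, 0.996, -0.0], [0.003, -0.001, -1.0]]
force: [-0.0, -0.5, 0.0]
width: 0.0
grasp_force: 0.0
```

{"fn": "step_arm", "kwargs": {
  "series": "-1 0 0 2 0; -1 0 0 4 0; -1 0 0 4.5 0; -1 0 0 4.5 0; -1 0 0 4.5 0"
}}

```text
clock: 7.6
position: [0.6466, 0.2092, 0.26]
orientation: [[-0.996, 0.085, 0.001], [0.085, 0.996, 0.0], [-0.001, 0.0, -1.0]]
force: [-0.7, -0.1, 1.0]
width: -0.0001
grasp_force: 0.0
```

```bash
python3 - <<'E'
from h import *;import cv2
rel();c=camera('side')['color'][:,:,::-1]
cv2.imwrite('pics/s4.png',cv2.resize(c[100:260,210:370],None,fx=3.6,fy=3.6,interpolation=cv2.INTER_CUBIC))
E
```

```text
t 7.6 press frame [-0.0005  0.0005  0.26  ] F [-0.6528 -0.1384  0.9831] w -0.00012785550374451394
[[-1.     -0.0008  0.0009]
 [-0.0008  1.      0.0003]
 [-0.0009  0.0003 -1.    ]]
```

View pics/s4.png

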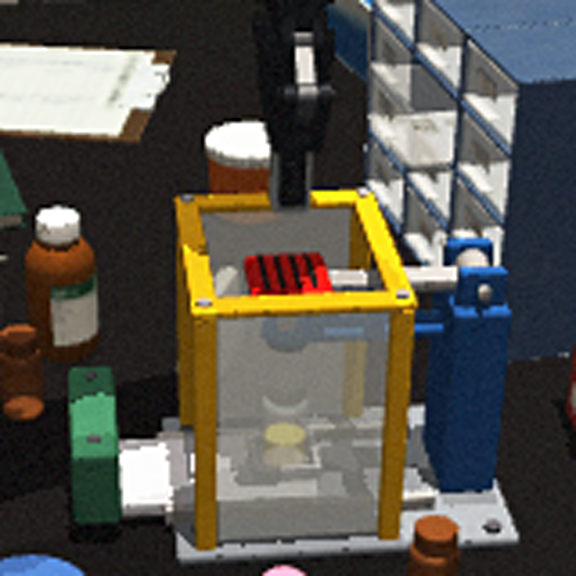

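The fingertip is at (292,205), centred above the red pad at (287,273) and clear of the frame. Next I'll descend and press.

{"fn": "step_arm", "kwargs": {
  "series": "-1 0 0 1.5 0; -1 0 0 3 0; -1 0 0 3.7 0; -1 0 0 4.2 0; -1 0 0 4.7 0; -1 0 0 5.1 0; -1 0 0 5.1 0"
}}

```text
clock: 8.35
position: [0.6469, 0.209, 0.2083]
orientation: [[-0.996, 0.086, 0.001], [0.086, 0.996, 0.0], [-0.001, 0.0, -1.0]]
force: [-3.4, -0.8, 4.4]
width: -0.0004
grasp_force: 2.6
```

{"fn": "step_arm", "kwargs": {
  "series": "-1 0 0 .3 0; -1 0 0 .6 0; -1 0 0 .8 0; -1 0 0 1 0; -1 0 0 1.1 0; -1 0 0 1.1 0"
}}

```text
clock: 8.95
position: [0.6477, 0.2089, 0.1992]
orientation: [[-0.996, 0.086, 0.004], [0.086, 0.996, 0.0], [-0.004, 0.001, -1.0]]
force: [-4.1, -1.2, 9.3]
width: -0.0001
grasp_force: 5.0
```

```bash
python3 -c "from h import *;rel()"
```

```text
t 8.95 press frame [0.0007 0.0003 0.1992] F [-4.0216 -1.5342  9.2886] w -9.223106269475322e-05
[[-1.     -0.0003  0.0035]
 [-0.0003  1.      0.0006]
 [-0.0035  0.0006 -1.    ]]
```

{"fn": "step_arm", "kwargs": {
  "series": "-1 0 0 .1 0; -1 0 0 .2 0; -1 0 0 .3 0; -1 0 0 .3 0"
}}

```text
clock: 9.35
position: [0.6477, 0.2089, 0.1986]
orientation: [[-0.996, 0.086, 0.005], [0.086, 0.996, 0.0], [-0.005, 0.001, -1.0]]
force: [-7.4, -2.1, 20.2]
width: -0.0001
grasp_force: 10.5
```

```bash
python3 - <<'E'
from h import *;import cv2
rel();c=camera('side')['color'][:,:,::-1]
cv2.imwrite('pics/s5.png',cv2.resize(c[100:260,210:370],None,fx=3.6,fy=3.6,interpolation=cv2.INTER_CUBIC))
E
```

```text
t 9.35 press frame [0.0007 0.0003 0.1986] F [-7.1442 -2.7347 20.1535] w -0.0001442591297911489
[[-1.     -0.0004  0.0054]
 [-0.0004  1.      0.001 ]
 [-0.0054  0.001  -1.    ]]
```

View pics/s5.png

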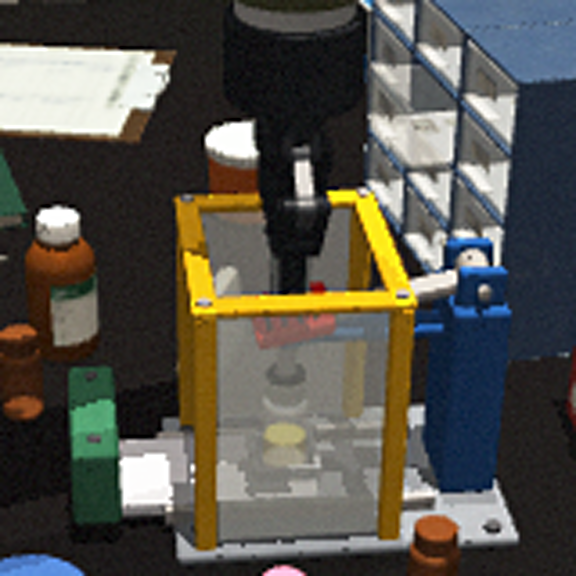

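The force jumped to 20 N with no further travel, so the lever is on its stop. The pad is down at (295,328) and the plunger is at the vial at (285,375). I'll hold it for over a second, then release straight up.

{"fn": "step_arm", "kwargs": {
  "series": "-1 0 0 0 0; -1 0 0 0 0; -1 0 0 0 0; -1 0 0 0 0; -1 0 0 0 0; -1 0 0 0 0; -1 0 0 0 0; -1 0 0 0 0"
}}

```text
clock: 10.2
position: [0.6478, 0.2089, 0.1986]
orientation: [[-0.996, 0.086, 0.006], [0.086, 0.996, 0.001], [-0.005, 0.001, -1.0]]
force: [-6.9, -2.2, 20.4]
width: -0.0004
grasp_force: 10.6
```

{"fn": "step_arm", "kwargs": {
  "series": "-1 0 0 0 0; -1 0 0 0 0; -1 0 0 0 0; -1 0 0 0 0; -1 0 0 -.4 0; -1 0 0 -.9 0; -1 0 0 -1.5 0; -1 0 0 -2.1 0"
}}

```text
clock: 11.0
position: [0.6467, 0.209, 0.2156]
orientation: [[-0.996, 0.086, -0.0], [0.086, 0.996, 0.0], [0.0, 0.0, -1.0]]
force: [-3.3, -0.5, 3.7]
width: -0.0002
grasp_force: 1.9
```

{"fn": "step_arm", "kwargs": {
  "series": "-1 0 0 -1 0; -1 0 0 -2 0; -1 0 0 -4 0; -1 0 0 -7 0; -1 0 0 -10 0; -1 0 0 -10 0; -1 0 0 -10 0; -1 0 0 -10 0"
}}

```text
clock: 11.8
position: [0.6467, 0.2089, 0.3138]
orientation: [[-0.996, 0.086, -0.001], [0.086, 0.996, -0.0], [0.001, -0.0, -1.0]]
force: [0.2, -0.0, -0.4]
width: 0.0002
grasp_force: 0.0
```

```bash
python3 - <<'E'
from h import *;import cv2
rel();c=camera('side')['color'][:,:,::-1]
cv2.imwrite('pics/s6.png',cv2.resize(c[100:300,170:370],None,fx=2.9,fy=2.9,interpolation=cv2.INTER_CUBIC))
E
```

```text
t 11.8 press frame [-0.0003  0.0002  0.3138] F [ 0.2419 -0.0209 -0.3987] w 0.00024488449391342335
[[-1.     -0.0005 -0.0014]
 [-0.0005  1.     -0.0003]
 [ 0.0014 -0.0003 -1.    ]]
```

View pics/s6.png

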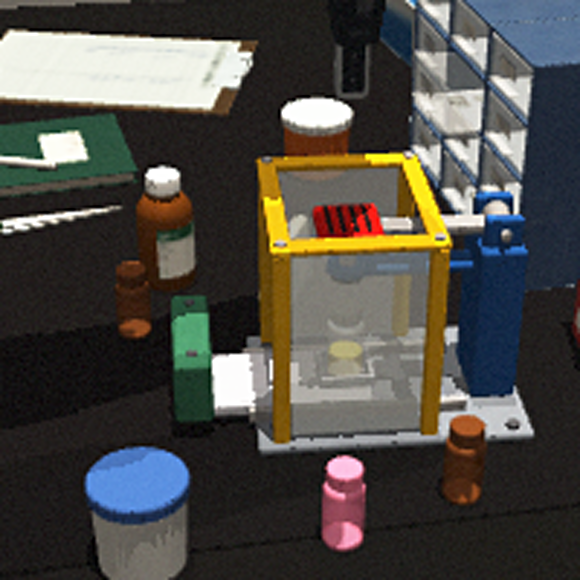

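The lever is back up with the pad at (347,220). The carriage is home at (192,360), the vial is upright at (346,345), and the arm is clear.

```bash
python3 -c "from rig import ticket;print(ticket.job_done())"
```

```text
the job is handed in; nothing more can be done
None
```

The job is handed in, with no verdict shown: the carriage was pushed home, the lever was held at its stop for over a second and sprang back up, the vial looked upright in its nest in the last picture, and no contact with the guard, vial, tub, timer or bottle was seen.

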